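# Slide a sample carrier round the bend of a transfer track and lock it at the end stop

### The job

Take the sample carrier from the white tile and stand it on the white mark of the transfer track's loading pad. Then slide it along the channel, round the bend and past the sprung catch until it sits fully home against the orange stop, and let go. Keep it upright and down in the channel all the way, feel your way so that it never presses on the side walls or the stop harder than 20 N, and leave the crucible, jar and wrench where they are.

Things in the scene. Friction and masses are not known exactly. Their poses are not given: they have to be found in the camera images.
- carrier: Loose sample carrier, 0.25 kg: round slippery brass puck 48 mm across, 20 mm high, blue band; on its centre a round upright white stem 16 mm across reaching 65 mm above the underside (top 6 mm blue), to be pinched from above, best 45 mm above the underside. Origin: centre of the underside, z up. It may turn freely, its yaw does not matter.
- tile: Fixed white ceramic parking tile, 90 x 90 x 8 mm, on which the carrier stands at the start. Origin: centre of its underside on the bench.
- track: Fixed transfer track. Origin: centre of the bend's arc, on the bench; z up. Dark grey floor, top face at z = 8 mm. The carrier's centre goes from (-80, -130) mm straight along +y to (-80, 0), round a right-hand quarter circle of radius 80 mm about the origin to (0, 80), then straight along +x at y = 80 mm to the stop.
- rails: The track's aluminium side walls, 6 mm thick, tops at z = 26 mm, with the orange stop (top at 33.5 mm). Same origin and axes as the track. On the stop a sprung round nose stands 6 mm into the channel through the +y wall: the carrier meets this catch about 27 mm before the stop, pushes past it with 2 to 7 N, and has it behind itself when home.
- loading (a point): Centre of the white square mark (50 x 50 mm) on the open, wall-less loading pad, on the floor's top face: track frame (-80, -130, 8) mm. z up.
- bend_start (a point): Point on the floor's centreline where the bend begins: track frame (-80, 0, 8) mm. Before it a funnel, 87 mm wide at y = -97 mm, narrows to the channel at y = -52 mm. From there on the channel is 51 mm wide: 1.5 mm of play either side of the carrier.
- bend_end (a point): Point on the floor's centreline where the bend ends and the exit leg begins: track frame (0, 80, 8) mm. The orange stop across the exit leg is clamped at a different, unmeasured place each time: the carrier touches it with its centre anywhere from 65 to 105 mm past this point, so find it by feel. It gives nothing: 1 mm too far costs about 10 N.
- crucible: Loose white ceramic cup 44 mm across, 34 mm high, a bystander. Origin: centre of the underside.
- jar: Loose amber jar 50 mm across, 70 mm high, a bystander. Origin: centre of the underside.
- wrench: Loose steel wrench lying on the bench, a bystander. Origin: centre of its underside, x along it.
Mind the look-alikes: they are no part of the job. What is shaped like the carrier but green is not meant.

How it is judged:
By the outcome, as a careful person would: the job done as asked, in the order asked, and still so for the second after the job is handed in, with the robot touching nothing.
It also fails if it takes over 72 s, if anything falls off the work surface, if the arm or the gripper's body presses on something with over 40 N, if the wrist force passes 120 N, or if a joint passes its speed limit or range.

### The arm

A 7-joint arm with a two-finger parallel gripper is mounted at the origin on the work surface. World frame = base frame: x ahead of the robot, y to its left, z up, the work surface at z = 0. Lengths are in m, angles in rad, forces in N, time in s.
With the tool pointing down it reaches from about 0.425 to 0.975 m from the base axis. Payload 16.7 kg.
Tool frame: the origin (TCP) lies midway between the tips of the shut fingers; the grasp point (between the pads) lies ctrl.pinch_z behind it (ctrl.pinch_z is the distance from the TCP to the grasp point, in m); z points along the fingers, y is the line along which they close (so a half turn about z gives the same grasp; the last joint's range is limited). The gripper opens to 85 mm and grips with 20 to 120 N. Pads are 22 mm wide; open, the fingers measure 114 mm over their backs; the gripper's body (76 mm by 85 mm) begins 54 mm behind the grasp point. The pads swing forward as they close: fully open they stand 13 mm farther back than shut.
Start: joints at [-1.319, 0.426, 0.074, 1.606, -0.034, 1.111, -0.067], TCP at [0.263, 0.621, 0.231] pointing down, gripper open.
Joint ranges: [-2.85, 2.85], [-0.5, 2.14], [-1.23, 1.37], [0.21, 2.46], [-1.02, 4.16], [0.16, 2.05], [-2.73, 2.73]. Speed limits (rad/s): [1.89, 1.89, 2.39, 2.39, 3.01, 3.01, 3.01].

### API

Orientations are given as a unit quaternion [w, x, y, z].
In Python, from rig import ctrl gives the robot as it stands. The module is installed in compiled form; this text tells all that it offers.
- The arm moves only by the shell command python3 -m pendant 'ROWS' [OPENING]. ROWS is JSON, a list of rows, each an object with "delta_pos": the shift along the world's x, y, z in cm, a list of three; "turn": the turn, a rotation vector about the world's x, y, z in rad, a list of three. In form: [{"delta_pos": [tx, ty, tz], "turn": [ax, ay, az]}, ...]. A call has 1 to 10 rows; each row is the pose to reach, as a shift and turn from the pose commanded when the call began; what a row does not reach only later rows make up. A row lasts 1/10 s, in which the tool goes at most 50 mm and 8.59 degrees, less where a joint would pass 70% of its speed; a pose out of reach is approached as far as the arm can. A call with a gripper value outside its range is refused whole. OPENING is the gripper command: -1 is fully open, 1 is shut, values between are in proportion, set as the call begins (- or left out, the last holds). The fingers move at their own pace and stop on an object; the grip force is fixed at half the most. Time passes only in rows, so rows that repeat a pose let the fingers close. It gives the time, the measured TCP pose, the force, the opening and the grip force at its end, in the units of the state.
- ctrl.sense(): the state, without advancing time (a new reading comes with each control period).
- ctrl.capture(name): name is "scene" or "top" or "wrist"; returns the picture (420x560x3 uint8, blue, green, red); there is no depth.
- ctrl.camera_model(name): a dict with "fx", "fy", "cx", "cy" (pixels), "dist" ([k1, k2, p1, p2, k3] as OpenCV has them; the pictures are not rectified), "cam_to_world" (4x4, takes a point from camera to world coordinates); the wrist camera has in their place "mount" (4x4, takes a point from camera to tool coordinates, whose origin is the TCP and whose axes are the flange's). Camera axes: x right, y up, looking along -z (the intrinsics and any distortion apply to the point x, -y, -z); pixel columns grow to the right and rows downward; lengths in m; the calibration is good to about 2 mm. A picture is of the moment at which its call begins: read the wrist's pose just before it. camera_model takes no time and is no camera call.
- ctrl.job_done(): hands the job in; it is judged then, once.
The state is a dict: "time": time; "joint_pos": joint angles; "qvel": joint speeds; "joint_efforts": joint torques, N m; "position": TCP position; "orientation": TCP orientation; "force": force on the tool from outside, world axes, zero at the start; "wrist_torque": the same for the moment, N m; "gripper_width": finger opening in m; "grasp_force": force on a finger pad.
Only numpy, scipy, OpenCV 4.12 (cv2) and the standard library are available. Lean on these libraries where they do the work, as an engineer would, in place of code of your own. Each camera call takes 0.05 s, during which the arm holds its last target. There are 200 camera calls.

## Working session

There is one attempt and no reset: what is moved stays moved. The work goes in short steps, Python scripts to look and compute and a shell command to move; the robot and the scene stay as the last step left them, time stands still between calls to the robot, and variables do not carry over. Pictures are saved under pics/ and viewed, at most 10 in all, crops included, and the job is handed in when it is done.

```bash
mkdir -p pics; cat > h.py <<'E'
import numpy as np, cv2
from rig import ctrl
def snap(name,fn,crop=None,scale=1):
    s=ctrl.sense(); im=ctrl.capture(name); cv2.imwrite('pics/raw_'+fn,im)
    return s,im
def ray(name,px,s=None):
    m=ctrl.camera_model(name)
    K=np.array([[m['fx'],0,m['cx']],[0,m['fy'],m['cy']],[0,0,1.]])
    u=cv2.undistortPoints(np.array([[px]],float),K,np.array(m['dist'],float))[0,0]
    d=np.array([u[0],-u[1],-1.])
    if 'cam_to_world' in m: T=np.array(m['cam_to_world'])
    else:
        from scipy.spatial.transform import Rotation as R
        q=s['orientation'];W=np.eye(4);W[:3,:3]=R.from_quat([q[1],q[2],q[3],q[0]]).as_matrix();W[:3,3]=s['position'];T=W@np.array(m['mount'])
    return T[:3,3],T[:3,:3]@d/np.linalg.norm(d)
def onz(name,px,z,s=None):
    o,d=ray(name,px,s); return o+d*(z-o[2])/d[2]
def tri(rs):
    A=0;b=0
    for o,d in rs:
        P=np.eye(3)-np.outer(d,d);A=A+P;b=b+P@o
    p=np.linalg.solve(A,b); return p,[np.linalg.norm((np.eye(3)-np.outer(d,d))@(p-o)) for o,d in rs]
E
python3 - <<'E'
from h import *
s=ctrl.sense();print({k:np.round(v,3).tolist() for k,v in s.items()},ctrl.pinch_z)
a=ctrl.capture('scene');b=ctrl.capture('top')
cv2.imwrite('pics/scene.png',a);cv2.imwrite('pics/top.png',b)
for n in('scene','top'):print(np.round(np.array(ctrl.camera_model(n)['cam_to_world']),3).tolist(),ctrl.camera_model(n)['fx'],ctrl.camera_model(n)['dist'])
E
```

```text
{'time': 0.0, 'joint_pos': [-1.32, 0.427, 0.074, 1.607, -0.034, 1.111, -0.067], 'qvel': [-0.0, 0.001, 0.0, 0.001, 0.001, 0.001, -0.0], 'joint_efforts': [-0.002, -94.983, 3.759, -46.351, 0.019, 0.01, 0.0], 'position': [0.263, 0.621, 0.231], 'orientation': [-0.0, 0.199, 0.98, -0.001], 'force': [0.036, -0.008, 0.159], 'wrist_torque': [-0.009, 0.016, -0.01], 'grasp_force': 0.0, 'gripper_width': 0.085} 0.0187
[[-0.09, -0.668, 0.739, 1.129], [0.996, -0.056, 0.071, -0.044], [-0.007, 0.742, 0.67, 0.558], [0.0, 0.0, 0.0, 1.0]] 388.47040395249024 [-0.06361515  0.          0.          0.          0.        ]
[[0.006, 0.985, -0.173, 0.368], [-1.0, 0.005, -0.002, -0.088], [-0.001, 0.173, 0.985, 1.12], [0.0, 0.0, 0.0, 1.0]] 490.06769041377987 [-0.10718726  0.          0.          0.          0.        ]
```

View pics/top.png

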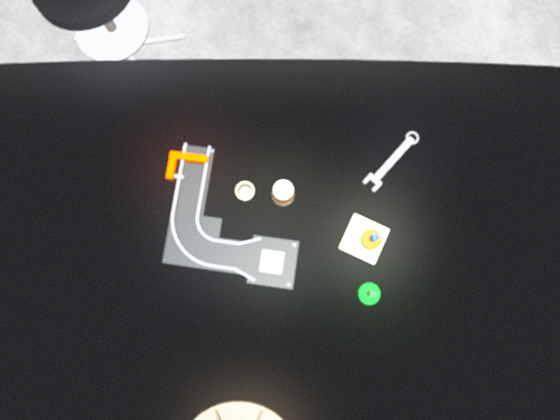

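View pics/scene.png

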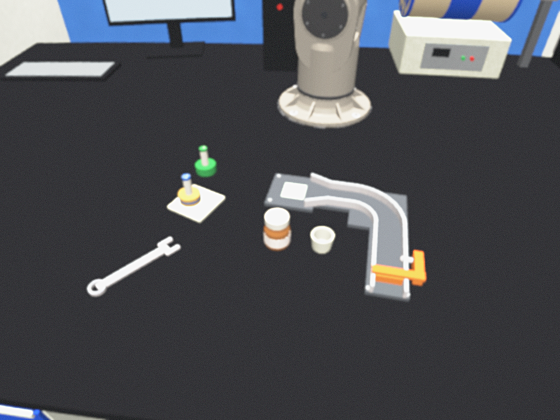

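The top view shows two carrier-shaped things. One is brass with a blue tip on the white tile at top (371,239), scene (188,190). The other is the green look-alike at top (369,293), scene (205,162). I choose the brass one. The track's white mark is at top (271,262), and the orange stop is at (190,158). Next I'll check both closely in enlarged crops.

```bash
python3 - <<'E'
from h import *
a=cv2.imread('pics/scene.png');b=cv2.imread('pics/top.png')
r=lambda i,x,y,w,h,k:cv2.resize(i[y:y+h,x:x+w],None,fx=k,fy=k,interpolation=cv2.INTER_CUBIC)
# left: top carrier (330,205,70x60)*5.. ; right: scene carrier (160,165)
A=r(b,330,205,66,60,6);B=r(a,160,165,66,60,6)
cv2.imwrite('pics/c1.png',np.hstack([A,B]))
cv2.imwrite('pics/c2.png',r(b,155,140,155,150,4))
cv2.imwrite('pics/c3.png',r(a,260,165,180,135,4.4))
E
```

```text
(no output)
```

View pics/c1.png

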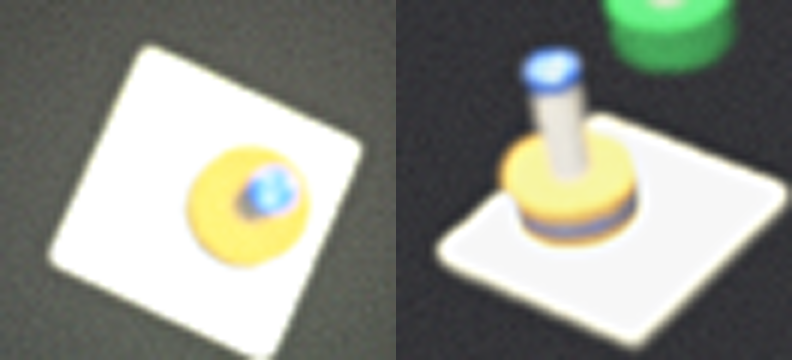

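View pics/c2.png

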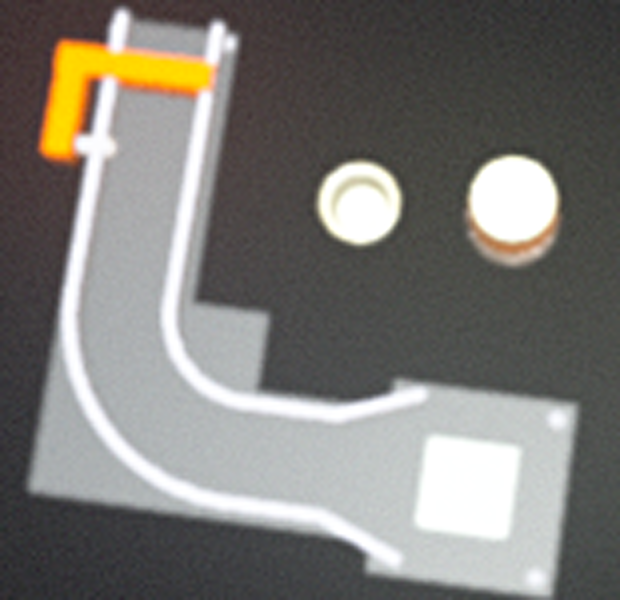

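View pics/c3.png

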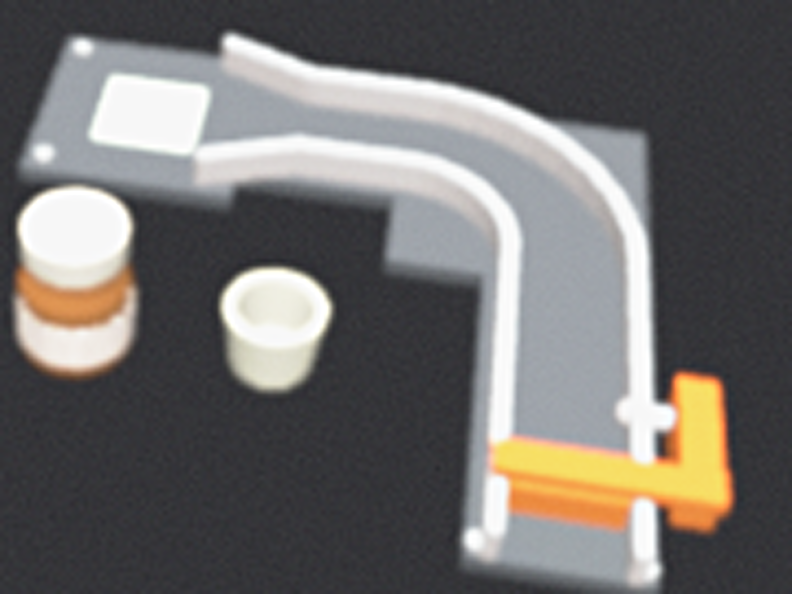

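The crop confirms the choice: brass puck, blue band, white stem with a blue tip, standing off-centre on the tile. Its stem tip is at crop (271,190) in the top view and (156,68) in the scene view. The track crops show the mark centre near (469,487) in the top view and (150,113) in the scene view. Exit runs up the picture and the catch nose is at (97,145). Now I'll fit the poses.

```bash
cat > fit.py <<'E'
from h import *
from scipy.optimize import least_squares
def px(u,v,x,y,k): return ((u+.5)/k-.5+x,(v+.5)/k-.5+y)
T=lambda u,v:px(u,v,330,205,6); S=lambda u,v:px(u-396,v,160,165,6)
T2=lambda u,v:px(u,v,155,140,4); S2=lambda u,v:px(u,v,260,165,4.4)
def segd(p):
    # distance (m) of track-frame points (mm) at wall-top centre to nearest wall line
    x,y=p; r=np.hypot(x,y)
    if x<0 and y>0: d=r
    elif y<=0: d=-x
    else: d=y
    return min(d-108.5,d-51.5,key=abs)
if __name__=='__main__':
    print('stem top',tri([ray('top',T(271,190)),ray('scene',S(552,68))]))
    print('puck top',tri([ray('top',T(248,206)),ray('scene',S(568,172))]))
    print('mark',tri([ray('top',T2(469,487)),ray('scene',S2(150,113))]))
    print('stem at .065',onz('top',T(271,190),.073),onz('scene',S(552,68),.073),'puck',onz('top',T(248,206),.028),onz('scene',S(568,172),.028))
    mk_t=[(430,435),(521,446),(511,540),(415,528)]; mk_s=[(211,84),(107,74),(90,142),(196,154)]
    wt=[(122,20),(88,190),(75,270),(75,370),(110,430),(160,478),(220,502),(270,508),(318,515),(213,40),(192,150),(178,230),(172,300),(182,350),(205,385),(240,402),(290,408),(338,414)]
    ws=[(400,84),(480,105),(560,150),(610,200),(633,250),(640,330),(646,390),(400,152),(460,172),(500,205),(512,245),(505,340),(497,430),(305,72),(300,142)]
    MT=[onz('top',T2(*p),.008)[:2] for p in mk_t];MS=[onz('scene',S2(*p),.008)[:2] for p in mk_s]
    WT=[onz('top',T2(*p),.026)[:2] for p in wt];WS=[onz('scene',S2(*p),.026)[:2] for p in ws]
    def run(M,W):
        mc=np.mean(M,0)
        def f(q):
            c,s=np.cos(q[2]),np.sin(q[2]);R=np.array([[c,-s],[s,c]])
            r=[segd(R.T@(w*1000-q[:2])) for w in W]
            r+=list(2*(R@[-80,-130]+q[:2]-mc*1000)); return r
        return least_squares(f,[mc[0]*1000+80,mc[1]*1000+130,-.1],loss='soft_l1')
    for n,M,W in(('top',MT,WT),('scene',MS,WS)):
        o=run(M,W);print(n,o.x,'rms',np.sqrt(np.mean(o.fun**2)),np.round(o.fun,1).tolist())
        print(' mark side',[round(1000*np.linalg.norm(M[i]-M[i-1]),1) for i in range(4)])
    for t,p in(('jar',T2(513,205)),('cruc',T2(359,203))):print(t,onz('top',p,.07 if t=='jar' else .034))
    print('nose/stop top', onz('top',T2(97,145),.02),onz('top',T2(160,90),.0335))
E
python3 fit.py
```

```text
stem top (array([ 0.4965509 , -0.29380918,  0.0728096 ]), [np.float64(0.000368077339003496), np.float64(0.0003680773390034597)])
puck top (array([ 0.49641634, -0.2948725 ,  0.02573809]), [np.float64(0.001090026063196035), np.float64(0.0010900260631961558)])
mark (array([ 0.44598049, -0.06986676,  0.0083354 ]), [np.float64(0.0008784716913068114), np.float64(0.0008784716913068205)])
stem at .065 [ 0.49643917 -0.29340567  0.073     ] [ 0.49677596 -0.29410225  0.073     ] puck [ 0.49589687 -0.2933641   0.028     ] [ 0.49907252 -0.2949483   0.028     ]
top [ 5.42474190e+02  4.81334983e+01 -1.26931780e-01] rms 1.1787622531204338 [-1.5, 0.8, 0.3, 1.0, -1.7, -0.2, 0.4, -0.3, -0.0, 0.5, 2.0, 2.4, -0.7, -2.8, -0.4, 0.4, -0.2, -0.4, 1.4, 0.4]
 mark side [np.float64(53.3), np.float64(52.1), np.float64(53.5), np.float64(54.6)]
scene [ 5.42323830e+02  4.94117497e+01 -1.36553919e-01] rms 2.1166450999085806 [-0.2, -3.2, -5.3, -3.6, -1.5, 0.5, 2.5, 3.1, 1.4, 1.4, 1.0, 0.3, -0.7, -0.8, 0.1, 0.4, 0.1]
 mark side [np.float64(57.7), np.float64(55.0), np.float64(56.7), np.float64(53.6)]
jar [ 0.59600048 -0.09459531  0.07      ]
cruc [ 0.60453046 -0.00746373  0.034     ]
nose/stop top [0.64136788 0.14654056 0.02      ] [0.67067135 0.10855234 0.0335    ]
```

```bash
python3 -m pendant '[{"delta_pos":[1.7,-4.1,0.7],"turn":[0,0,0.13]},{"delta_pos":[3.4,-8.2,1.4],"turn":[0,0,0.27]},{"delta_pos":[5.1,-12.3,2.1],"turn":[0,0,0.27]},{"delta_pos":[6.8,-16.4,2.8],"turn":[0,0,0.27]},{"delta_pos":[8.5,-20.5,3.5],"turn":[0,0,0.27]},{"delta_pos":[10.2,-24.6,4.2],"turn":[0,0,0.27]},{"delta_pos":[11.9,-28.7,4.9],"turn":[0,0,0.27]},{"delta_pos":[13.6,-32.8,5.6],"turn":[0,0,0.27]},{"delta_pos":[15.3,-36.9,6.3],"turn":[0,0,0.27]},{"delta_pos":[17,-41,7],"turn":[0,0,0.27]}]' -1
python3 -m pendant '[{"delta_pos":[1.7,-4.1,0.7],"turn":[0,0,0]},{"delta_pos":[3.4,-8.2,1.4],"turn":[0,0,0]},{"delta_pos":[5.1,-12.3,2.1],"turn":[0,0,0]},{"delta_pos":[6.8,-16.4,2.8],"turn":[0,0,0]},{"delta_pos":[6.8,-16.4,2.8],"turn":[0,0,0]},{"delta_pos":[6.8,-16.4,2.8],"turn":[0,0,0]}]'
python3 - <<'E'
from h import *
import json
s=ctrl.sense();im=ctrl.capture('wrist');cv2.imwrite('pics/w1.png',im)
json.dump({k:np.array(s[k]).tolist() for k in('position','orientation')},open('w1.json','w'))
print(s['time'],s['position'],s['orientation'],s['force'])
cv2.imwrite('pics/w1v.png',cv2.resize(im,(800,600),interpolation=cv2.INTER_CUBIC))
E
```

```text
time: 1.1
position: [0.4336, 0.2096, 0.3016]
orientation: [-0.0, 0.065, 0.998, 0.0]
force: [0.6, 0.0, 0.7]
gripper_width: 0.0852
grasp_force: 0.0
time: 1.7
position: [0.5014, 0.0467, 0.3292]
orientation: [-0.0, 0.066, 0.998, -0.0]
force: [-0.4, 1.0, 0.4]
gripper_width: 0.0856
grasp_force: 0.0
1.7 [0.50140496 0.04667905 0.32917047] [-1.18679101e-04  6.64255593e-02  9.97791376e-01 -3.09692060e-05] [-0.40171505  0.95020527  0.44514721]
```

View pics/w1v.png

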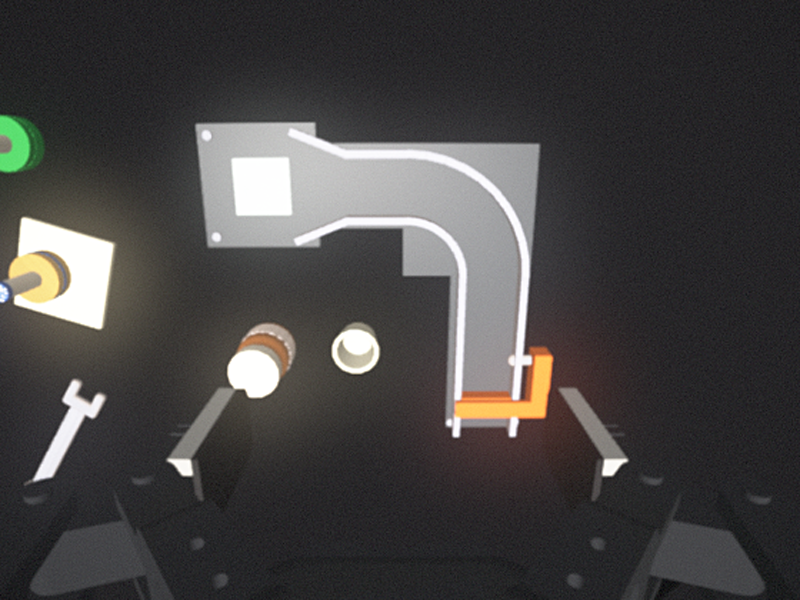

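The wrist view shows the whole track clearly. The mark centre is at (262,186), the walls are easy to read, the stop's near face is at about (487,402), and the nose is at (517,360). I'll refine the track pose from these.

```bash
python3 - <<'E'
from fit import *
import json
s=json.load(open('w1.json'))
f=lambda u,v:((u+.5)*.7-.5,(v+.5)*.7-.5)
w=[(345,154),(410,154),(440,159),(475,179),(505,212),(520,245),(523,290),(519,340),(515,432),(345,222),(410,221),(435,230),(455,250),(461,272),(460,320),(459,380),(457,430)]
W=[onz('wrist',f(*p),.026,s)[:2]*1000 for p in w]
M=[onz('wrist',f(*p),.008,s)[:2]*1000 for p in [(232,158),(290,157),(292,215),(235,215)]]
mc=np.mean(M,0)
print('mark',mc,[round(np.linalg.norm(M[i]-M[i-1]),1) for i in range(4)])
print('mark tri',tri([ray('wrist',f(262,186),s),ray('top',T2(469,487)),ray('scene',S2(150,113))]))
def g(q):
    c,s_=np.cos(q[2]),np.sin(q[2]);R=np.array([[c,-s_],[s_,c]])
    return [segd(R.T@(p-q[:2])) for p in W]+list(R@[-80,-130]+q[:2]-mc)
o=least_squares(g,[542,48,-.13],loss='soft_l1');q=o.x
print(q,np.round(o.fun,1).tolist())
c,s_=np.cos(q[2]),np.sin(q[2]);R=np.array([[c,-s_],[s_,c]])
print('stop near top edge',R.T@(onz('wrist',f(487,402),.0335,s)[:2]*1000-q[:2]),'bottom',R.T@(onz('wrist',f(487,393),.01,s)[:2]*1000-q[:2]),'nose',R.T@(onz('wrist',f(514,360),.02,s)[:2]*1000-q[:2]))
print('stem tip',onz('wrist',f(3,291),.073,s),'puck',onz('wrist',f(38,277),.028,s))
E
```

```text
mark [446.27202363 -68.71593704] [np.float64(50.8), np.float64(52.0), np.float64(51.5), np.float64(52.6)]
mark tri (array([ 0.44578885, -0.06952513,  0.00789747]), [np.float64(0.000719503955716173), np.float64(0.0012403947227780296), np.float64(0.0005832659597850791)])
[ 5.43005833e+02  4.82447312e+01 -1.23542775e-01] [0.7, 0.2, 0.2, -2.0, -2.3, -1.0, 0.3, -0.4, 2.0, -0.3, 0.2, -0.5, 0.2, -0.2, -0.1, 0.6, 0.1, 1.3, -2.2]
stop near top edge [123.62391568  79.03312812] bottom [126.21081374  83.13599815] nose [ 85.58066466 106.03102937]
stem tip [ 0.49622259 -0.28988647  0.073     ] puck [ 0.49574503 -0.28950346  0.028     ]
```

```bash
python3 -m pendant '[{"delta_pos":[0,-4.3,0],"turn":[0,0,0]},{"delta_pos":[0,-8.6,0],"turn":[0,0,0]},{"delta_pos":[-0.2,-12.9,-1],"turn":[0,0,0]},{"delta_pos":[-0.2,-17.2,-3],"turn":[0,0,0]},{"delta_pos":[-0.3,-21.5,-5],"turn":[0,0,0]},{"delta_pos":[-0.4,-25.8,-7],"turn":[0,0,0]},{"delta_pos":[-0.5,-30,-9.5],"turn":[0,0,0]},{"delta_pos":[-0.5,-33,-12.5],"turn":[0,0,0]},{"delta_pos":[-0.5,-34,-16],"turn":[0,0,0]},{"delta_pos":[-0.5,-34,-19],"turn":[0,0,0]}]'
python3 -m pendant '[{"delta_pos":[0,0,0],"turn":[0,0,0]},{"delta_pos":[0,0,0],"turn":[0,0,0]}]'
python3 - <<'E'
from h import *
import json
s=ctrl.sense();im=ctrl.capture('wrist')
json.dump({k:np.array(s[k]).tolist() for k in('position','orientation')},open('w2.json','w'))
print(s['position'],s['orientation'],s['force'])
cv2.imwrite('pics/w2v.png',cv2.resize(im,(800,600),interpolation=cv2.INTER_CUBIC))
E
```

```text
time: 2.75
position: [0.4959, -0.2929, 0.1372]
orientation: [-0.001, 0.066, 0.998, -0.0]
force: [0.8, 0.5, -0.8]
gripper_width: 0.0855
grasp_force: 0.0
time: 2.95
position: [0.4966, -0.2916, 0.1396]
orientation: [-0.001, 0.065, 0.998, 0.0]
force: [0.6, -0.4, 0.5]
gripper_width: 0.0851
grasp_force: 0.0
[ 0.4966344  -0.29157641  0.13955753] [-5.38843088e-04  6.47703755e-02  9.97900030e-01  1.95857557e-04] [ 0.55300161 -0.39729995  0.53297687]
```

View pics/w2v.png

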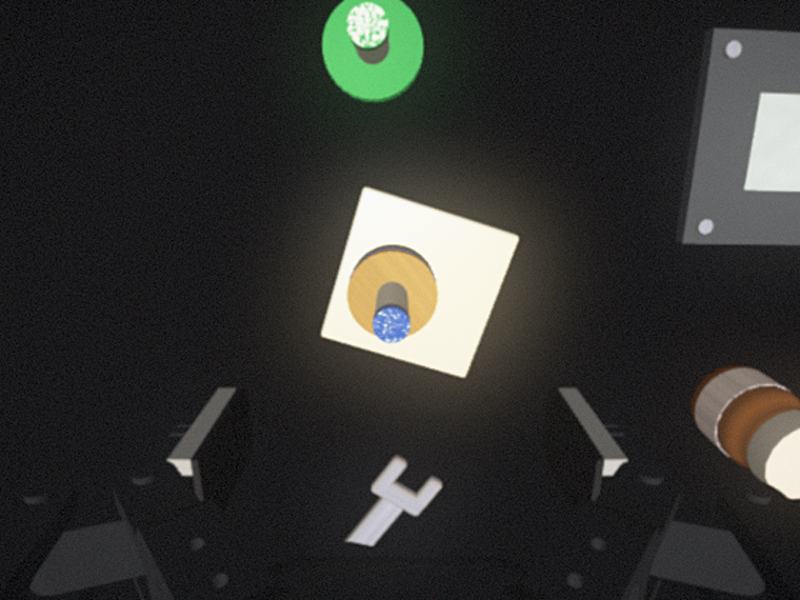

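The wrist view shows the brass carrier between the fingers' planes, with stem tip at (391,325) and puck face centre at (392,291). The wrench head at (405,485) lies about 5 cm ahead, clear of the fingers.

```bash
python3 - <<'E'
from h import *
import json
s=json.load(open('w2.json'));f=lambda u,v:((u+.5)*.7-.5,(v+.5)*.7-.5)
print(onz('wrist',f(391,325),.073,s),onz('wrist',f(392,291),.028,s),'wrench',onz('wrist',f(405,485),.01,s))
print(tri([ray('wrist',f(391,325),s),ray('top',(330+271.5/6-.5,205+190.5/6-.5))]))
print(ctrl.sense()['position'])
E
```

```text
[ 0.49718128 -0.29446423  0.073     ] [ 0.49459007 -0.29404094  0.028     ] wrench [ 0.62882976 -0.30386411  0.01      ]
(array([ 0.49673498, -0.29391362,  0.07324415]), [np.float64(0.0006276619206689625), np.float64(0.0006276619206688351)])
[ 0.49720321 -0.29191154  0.14047105]
```

```bash
python3 -m pendant '[{"delta_pos":[0,-0.1,-3],"turn":[0,0,0]},{"delta_pos":[0,-0.1,-6],"turn":[0,0,0]},{"delta_pos":[0,-0.1,-8.5],"turn":[0,0,0]},{"delta_pos":[0,-0.1,-10.2],"turn":[0,0,0]},{"delta_pos":[0,-0.1,-10.2],"turn":[0,0,0]},{"delta_pos":[0,-0.1,-10.2],"turn":[0,0,0]}]'
python3 -m pendant '[{"delta_pos":[0,0,0],"turn":[0,0,0]},{"delta_pos":[0,0,0],"turn":[0,0,0]},{"delta_pos":[0,0,0],"turn":[0,0,0]},{"delta_pos":[0,0,0],"turn":[0,0,0]},{"delta_pos":[0,0,0],"turn":[0,0,0]},{"delta_pos":[0,0,0],"turn":[0,0,0]},{"delta_pos":[0,0,0],"turn":[0,0,0]},{"delta_pos":[0,0,0],"turn":[0,0,0]}]' 1
```

```text
time: 3.6
position: [0.4975, -0.2935, 0.0389]
orientation: [0.001, 0.065, 0.998, -0.0]
force: [-0.5, 0.2, 0.8]
gripper_width: 0.085
grasp_force: 0.0
time: 4.4
position: [0.4965, -0.2936, 0.0375]
orientation: [0.0, 0.065, 0.998, 0.0]
force: [-0.9, 1.4, 5.5]
gripper_width: 0.0146
grasp_force: 58.3
```

```bash
python3 -m pendant '[{"delta_pos":[0,0,2],"turn":[0,0,0]},{"delta_pos":[0,0,4],"turn":[0,0,0]},{"delta_pos":[-0.8,3.7,4],"turn":[0,0,0]},{"delta_pos":[-1.6,7.4,4],"turn":[0,0,0]},{"delta_pos":[-2.5,11.2,4],"turn":[0,0,0]},{"delta_pos":[-3.3,15,4],"turn":[0,0,0]},{"delta_pos":[-4.2,18.7,4],"turn":[0,0,0]},{"delta_pos":[-5,22.4,4],"turn":[0,0,0]},{"delta_pos":[-5,22.4,4],"turn":[0,0,0]},{"delta_pos":[-5,22.4,3]}]'

```

```text
$[9]: bad value
```

```bash
python3 - <<'E'
from h import *
import json
s=ctrl.sense();im=ctrl.capture('wrist');print(s['time'],s['position'],s['force'],s['gripper_width'])
json.dump({k:np.array(s[k]).tolist() for k in('position','orientation')},open('w3.json','w'))
cv2.imwrite('pics/w3v.png',cv2.resize(im,(800,600),interpolation=cv2.INTER_CUBIC))
E
```

```text
4.4 [ 0.49647457 -0.29357683  0.03752884] [-0.90591728  1.39932124  5.54297009] 0.014605138861648392
```

View pics/w3v.png

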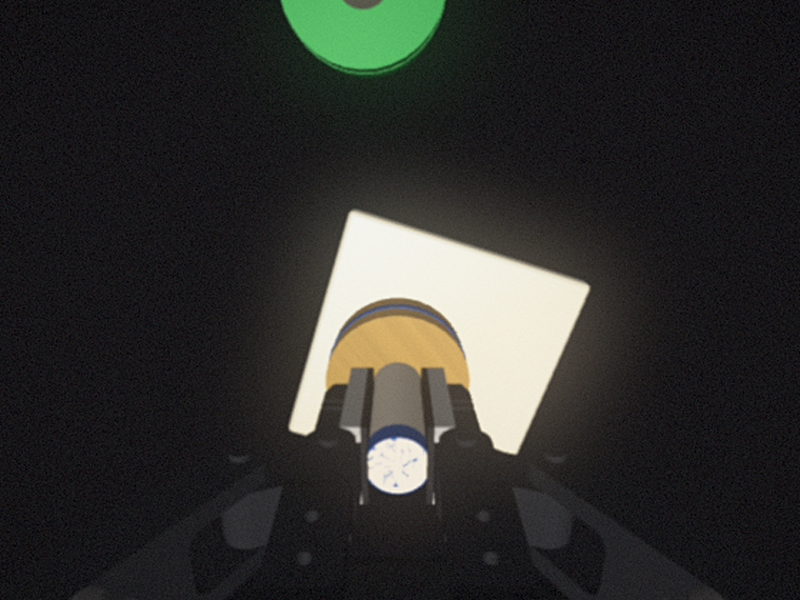

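The move was refused because its last row had no turn. The picture still helps: the stem is held squarely between the pads, with its tip at (397,465). I'll repeat the carry.

```bash
python3 -m pendant '[{"delta_pos":[0,0,2],"turn":[0,0,0]},{"delta_pos":[0,0,4],"turn":[0,0,0]},{"delta_pos":[-0.8,3.7,4],"turn":[0,0,0]},{"delta_pos":[-1.6,7.4,4],"turn":[0,0,0]},{"delta_pos":[-2.5,11.2,4],"turn":[0,0,0]},{"delta_pos":[-3.3,15,4],"turn":[0,0,0]},{"delta_pos":[-4.2,18.7,4],"turn":[0,0,0]},{"delta_pos":[-5,22.4,4],"turn":[0,0,0]},{"delta_pos":[-5,22.4,3],"turn":[0,0,0]},{"delta_pos":[-5,22.4,2],"turn":[0,0,0]}]'
python3 - <<'E'
from h import *
import json
f=lambda u,v:((u+.5)*.7-.5,(v+.5)*.7-.5)
s=json.load(open('w3.json'));print('tip',onz('wrist',f(397,465),.073,s),s['position'],s['orientation'])
s=ctrl.sense();im=ctrl.capture('wrist');print(s['time'],s['position'],s['force'],s['gripper_width'])
json.dump({k:np.array(s[k]).tolist() for k in('position','orientation')},open('w4.json','w'))
cv2.imwrite('pics/w4v.png',cv2.resize(im,(800,600),interpolation=cv2.INTER_CUBIC))
E
```

```text
time: 5.45
position: [0.4465, -0.0684, 0.057]
orientation: [0.0, 0.064, 0.998, 0.0]
force: [-0.3, 0.1, -2.5]
gripper_width: 0.0143
grasp_force: 59.2
tip [ 0.49746088 -0.2939808   0.073     ] [0.4964745717694801, -0.2935768332333857, 0.03752883910688376] [0.00011893400329598062, 0.06542341449313419, 0.9978575859771807, 2.8258730473079193e-05]
5.45 [ 0.44648844 -0.06835234  0.05700563] [-0.26991161  0.14928549 -2.50189308] 0.01431355257036264
```

View pics/w4v.png

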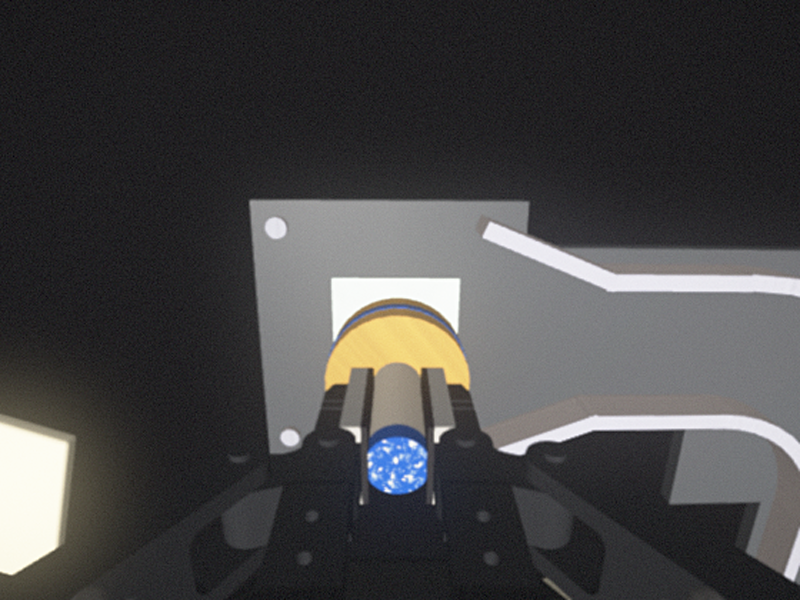

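The view shows the carrier, lifted 2 cm, over the white mark. The mark's far edge runs (331,278) to (461,278). The entry walls' top centres are near (690,283) and (670,422). I'll compute the fine offset from these.

```bash
python3 - <<'E'
from h import *
import json
s=json.load(open('w4.json'));f=lambda u,v:((u+.5)*.7-.5,(v+.5)*.7-.5)
th=-.125;c,s_=np.cos(th),np.sin(th);R=np.array([[c,-s_],[s_,c]]);q=np.array([542.7,48.3])
t=lambda p:np.round(R.T@(p[:2]*1000-q),1)
for n,p,z in(('mL',(331,278),.008),('mR',(461,278),.008),('wo',(690,283),.026),('wi',(670,422),.026),('ko',(612,283),.026),('ki',(595,423),.026),('fo',(486,230),.026),('tip',(397,465),.0925)):
    w=onz('wrist',f(*p),z,s);print(n,np.round(w,4),t(w))
print('tcp',t(np.array(s['position'])), 'now',ctrl.sense()['position'],ctrl.sense()['force'])
E
```

```text
mL [ 0.4184 -0.091   0.008 ] [-106.  -153.7]
mR [ 0.4249 -0.0404  0.008 ] [-105.8 -102.7]
wo [0.4325 0.0406 0.026 ] [-108.4  -21.4]
wi [0.4895 0.0353 0.026 ] [-51.1 -19.5]
ko [0.4288 0.0119 0.026 ] [-108.5  -50.4]
ki [0.4856 0.0051 0.026 ] [-51.3 -49.9]
fo [ 0.4039 -0.0319  0.026 ] [-127.7  -96.9]
tip [ 0.4474 -0.0688  0.0925] [ -79.9 -128. ]
tcp [ -80.9 -127.7] now [ 0.4458265  -0.06938071  0.05568173] [-1.9580351   0.1132247  -5.47049242]
```

```bash
python3 -m pendant '[{"delta_pos":[0,0,-1],"turn":[0,0,0]},{"delta_pos":[0,0,-1.6],"turn":[0,0,0]},{"delta_pos":[0,0,-1.9],"turn":[0,0,0]},{"delta_pos":[0,0,-1.9],"turn":[0,0,0]},{"delta_pos":[0,0,-1.9],"turn":[0,0,0]}]'
python3 -m pendant '[{"delta_pos":[0,0,-0.1],"turn":[0,0,0]},{"delta_pos":[0,0,-0.1],"turn":[0,0,0]},{"delta_pos":[0,0,-0.1],"turn":[0,0,0]}]'
```

```text
time: 6.0
position: [0.4464, -0.07, 0.0382]
orientation: [-0.0, 0.066, 0.998, -0.0]
force: [-0.4, -0.2, -3.3]
gripper_width: 0.0141
grasp_force: 59.4
time: 6.3
position: [0.4465, -0.0698, 0.0375]
orientation: [0.0, 0.066, 0.998, -0.0]
force: [-0.7, -2.8, 3.8]
gripper_width: 0.0145
grasp_force: 60.1
```

```bash
python3 -m pendant '[{"delta_pos":[0.12,0.99,0.03],"turn":[0,0,0]},{"delta_pos":[0.25,1.98,0.03],"turn":[0,0,0]},{"delta_pos":[0.37,2.98,0.03],"turn":[0,0,0]},{"delta_pos":[0.5,3.97,0.03],"turn":[0,0,0]},{"delta_pos":[0.62,4.96,0.03],"turn":[0,0,0]},{"delta_pos":[0.75,5.95,0.03],"turn":[0,0,0]},{"delta_pos":[0.87,6.95,0.03],"turn":[0,0,0]},{"delta_pos":[0.87,6.95,0.03],"turn":[0,0,0]}]'
python3 -m pendant '[{"delta_pos":[0.06,0.5,0],"turn":[0,0,0]},{"delta_pos":[0.12,0.99,0],"turn":[0,0,0]},{"delta_pos":[0.19,1.49,0],"turn":[0,0,0]},{"delta_pos":[0.25,1.98,0],"turn":[0,0,0]},{"delta_pos":[0.25,1.98,0],"turn":[0,0,0]}]'
```

```text
time: 7.1
position: [0.4553, 0.0015, 0.0376]
orientation: [0.0, 0.064, 0.998, 0.0]
force: [-0.9, 0.6, -2.3]
gripper_width: 0.0142
grasp_force: 59.4
time: 7.6
position: [0.4577, 0.0204, 0.0376]
orientation: [-0.0, 0.065, 0.998, 0.0]
force: [-0.1, 0.1, -2.3]
gripper_width: 0.0145
grasp_force: 59.4
```

```bash
python3 -m pendant '[{"delta_pos":[0,0,-0.02],"turn":[0,0,0]},{"delta_pos":[0.06,0.5,-0.02],"turn":[0,0,0]},{"delta_pos":[0.12,0.99,-0.02],"turn":[0,0,0]},{"delta_pos":[0.19,1.49,-0.02],"turn":[0,0,0]},{"delta_pos":[0.25,1.98,-0.02],"turn":[0,0,0]},{"delta_pos":[0.25,1.98,-0.02],"turn":[0,0,0]}]'
python3 -m pendant '[{"delta_pos":[0.06,0.5,0],"turn":[0,0,0]},{"delta_pos":[0.12,0.99,0],"turn":[0,0,0]},{"delta_pos":[0.19,1.49,0],"turn":[0,0,0]},{"delta_pos":[0.25,1.98,0],"turn":[0,0,0]},{"delta_pos":[0.25,1.98,0],"turn":[0,0,0]}]'
python3 - <<'E'
import numpy as np
th=-.125;c,s=np.cos(th),np.sin(th);R=np.array([[c,-s],[s,c]]);q=np.array([542.7,48.3])
print('cmd in track',R.T@(np.array([462.5,58.6])-q))
o=R.T@(np.array([446.3,-70.3])-q)-[-80,-130];print('offset cmd-carrier',o)
p0=np.array([-80,0.])
for a in np.arange(0,91,5):
    r=np.deg2rad(a);p=80*np.array([-np.cos(r),np.sin(r)])
    print(a,np.round(R@(p-p0)/10,2))
E
```

```text
time: 8.2
position: [0.4604, 0.0405, 0.0375]
orientation: [0.0, 0.065, 0.998, 0.0]
force: [0.4, 1.1, 3.6]
gripper_width: 0.0146
grasp_force: 60.0
time: 8.7
position: [0.4628, 0.0603, 0.0375]
orientation: [0.0, 0.065, 0.998, 0.0]
force: [0.4, 1.1, 3.6]
gripper_width: 0.0143
grasp_force: 60.1
cmd in track [-80.85840267   0.22072235]
offset cmd-carrier [-0.86143174  0.30671237]
0 [0. 0.]
5 [0.12 0.69]
10 [0.29 1.36]
15 [0.53 2.02]
20 [0.82 2.65]
25 [1.17 3.26]
30 [1.56 3.84]
35 [2.01 4.37]
40 [2.5  4.87]
45 [3.03 5.32]
50 [3.6  5.72]
55 [4.2  6.08]
60 [4.83 6.38]
65 [5.49 6.62]
70 [6.16 6.8 ]
75 [6.85 6.93]
80 [7.54 6.99]
85 [8.24 7.  ]
90 [8.93 6.94]
```

```bash
python3 -m pendant '[{"delta_pos":[0.06,0.35,0],"turn":[0,0,0]},{"delta_pos":[0.12,0.69,0],"turn":[0,0,0]},{"delta_pos":[0.2,1.03,0],"turn":[0,0,0]},{"delta_pos":[0.29,1.36,0],"turn":[0,0,0]},{"delta_pos":[0.41,1.69,0],"turn":[0,0,0]},{"delta_pos":[0.53,2.02,0],"turn":[0,0,0]},{"delta_pos":[0.53,2.02,0],"turn":[0,0,0]}]'
```

```text
time: 9.4
position: [0.468, 0.0801, 0.0375]
orientation: [0.0, 0.065, 0.998, 0.0]
force: [0.0, -0.7, 7.0]
gripper_width: 0.0147
grasp_force: 60.5
```

```bash
python3 -m pendant '[{"delta_pos":[0.14,0.32,0],"turn":[0,0,0]},{"delta_pos":[0.29,0.63,0],"turn":[0,0,0]},{"delta_pos":[0.46,0.94,0],"turn":[0,0,0]},{"delta_pos":[0.64,1.24,0],"turn":[0,0,0]},{"delta_pos":[0.64,1.24,0],"turn":[0,0,0]}]'
```

```text
time: 9.9
position: [0.4743, 0.0924, 0.0375]
orientation: [-0.0, 0.065, 0.998, -0.0]
force: [-0.8, -2.4, 7.8]
gripper_width: 0.0142
grasp_force: 60.7
```

```bash
python3 -m pendant '[{"delta_pos":[0.19,0.29,0.01],"turn":[0,0,0]},{"delta_pos":[0.39,0.58,0.02],"turn":[0,0,0]},{"delta_pos":[0.61,0.85,0.02],"turn":[0,0,0]},{"delta_pos":[0.84,1.11,0.02],"turn":[0,0,0]},{"delta_pos":[0.84,1.11,0.02],"turn":[0,0,0]}]'
```

```text
time: 10.4
position: [0.4828, 0.1038, 0.0375]
orientation: [-0.0, 0.065, 0.998, 0.0]
force: [0.8, 1.4, 2.0]
gripper_width: 0.0144
grasp_force: 59.8
```

```bash
python3 -m pendant '[{"delta_pos":[0.24,0.25,0],"turn":[0,0,0]},{"delta_pos":[0.49,0.5,0],"turn":[0,0,0]},{"delta_pos":[0.75,0.73,0],"turn":[0,0,0]},{"delta_pos":[1.02,0.95,0],"turn":[0,0,0]},{"delta_pos":[1.02,0.95,0],"turn":[0,0,0]}]'
```

```text
time: 10.9
position: [0.493, 0.113, 0.0376]
orientation: [0.0, 0.065, 0.998, 0.0]
force: [-0.6, 1.1, 2.3]
gripper_width: 0.0144
grasp_force: 59.8
```

```bash
python3 -m pendant '[{"delta_pos":[0.28,0.21,0],"turn":[0,0,0]},{"delta_pos":[0.57,0.4,0],"turn":[0,0,0]},{"delta_pos":[0.87,0.59,0],"turn":[0,0,0]},{"delta_pos":[1.17,0.76,0],"turn":[0,0,0]},{"delta_pos":[1.17,0.76,0],"turn":[0,0,0]}]'
```

```text
time: 11.4
position: [0.5047, 0.1204, 0.0375]
orientation: [-0.0, 0.065, 0.998, 0.0]
force: [-0.1, 1.7, 1.6]
gripper_width: 0.0145
grasp_force: 59.8
```

```bash
python3 -m pendant '[{"delta_pos":[0.31,0.16,0],"turn":[0,0,0]},{"delta_pos":[0.63,0.3,0],"turn":[0,0,0]},{"delta_pos":[0.96,0.42,0],"turn":[0,0,0]},{"delta_pos":[1.29,0.54,0],"turn":[0,0,0]},{"delta_pos":[1.29,0.54,0],"turn":[0,0,0]}]'
```

```text
time: 11.9
position: [0.5176, 0.1257, 0.0376]
orientation: [0.0, 0.065, 0.998, 0.0]
force: [0.3, 0.1, 2.4]
gripper_width: 0.0143
grasp_force: 59.8
```

```bash
python3 -m pendant '[{"delta_pos":[0.33,0.1,0],"turn":[0,0,0]},{"delta_pos":[0.67,0.18,0],"turn":[0,0,0]},{"delta_pos":[1.01,0.25,0],"turn":[0,0,0]},{"delta_pos":[1.36,0.31,0],"turn":[0,0,0]},{"delta_pos":[1.36,0.31,0],"turn":[0,0,0]}]'
```

```text
time: 12.4
position: [0.5312, 0.1288, 0.0376]
orientation: [0.0, 0.065, 0.998, 0.0]
force: [0.2, 1.0, 1.7]
gripper_width: 0.0144
grasp_force: 59.9
```

```bash
python3 -m pendant '[{"delta_pos":[0.34,0.04,0],"turn":[0,0,0]},{"delta_pos":[0.69,0.06,0],"turn":[0,0,0]},{"delta_pos":[1.04,0.07,0],"turn":[0,0,0]},{"delta_pos":[1.39,0.07,0],"turn":[0,0,0]},{"delta_pos":[1.74,0.05,0],"turn":[0,0,0]},{"delta_pos":[2.08,0.01,0],"turn":[0,0,0]},{"delta_pos":[2.08,0.01,0],"turn":[0,0,0]}]'
```

```text
time: 13.1
position: [0.552, 0.1288, 0.0376]
orientation: [0.0, 0.065, 0.998, 0.0]
force: [0.2, -0.4, 2.0]
gripper_width: 0.0143
grasp_force: 59.8
```

```bash
python3 -m pendant '[{"delta_pos":[0.4,-0.05,0],"turn":[0,0,0]},{"delta_pos":[0.79,-0.1,0],"turn":[0,0,0]},{"delta_pos":[1.19,-0.15,0],"turn":[0,0,0]},{"delta_pos":[1.59,-0.2,0],"turn":[0,0,0]},{"delta_pos":[1.98,-0.25,0],"turn":[0,0,0]},{"delta_pos":[1.98,-0.25,0],"turn":[0,0,0]}]'
```

```text
time: 13.7
position: [0.5725, 0.1261, 0.0376]
orientation: [0.001, 0.066, 0.998, -0.0]
force: [1.6, 0.5, 1.1]
gripper_width: 0.0143
grasp_force: 59.6
```

```bash
python3 -m pendant '[{"delta_pos":[0.4,-0.05,0],"turn":[0,0,0]},{"delta_pos":[0.79,-0.1,0],"turn":[0,0,0]},{"delta_pos":[1.19,-0.15,0],"turn":[0,0,0]},{"delta_pos":[1.59,-0.2,0],"turn":[0,0,0]},{"delta_pos":[1.98,-0.25,0],"turn":[0,0,0]},{"delta_pos":[1.98,-0.25,0],"turn":[0,0,0]}]'
```

```text
time: 14.3
position: [0.5924, 0.1236, 0.0376]
orientation: [0.001, 0.066, 0.998, -0.0]
force: [1.5, 0.0, 0.6]
gripper_width: 0.0148
grasp_force: 59.6
```

```bash
python3 -m pendant '[{"delta_pos":[0.3,-0.04,0],"turn":[0,0,0]},{"delta_pos":[0.6,-0.07,0],"turn":[0,0,0]},{"delta_pos":[0.89,-0.11,0],"turn":[0,0,0]},{"delta_pos":[1.19,-0.15,0],"turn":[0,0,0]},{"delta_pos":[1.49,-0.19,0],"turn":[0,0,0]},{"delta_pos":[1.49,-0.19,0],"turn":[0,0,0]}]'
```

```text
time: 14.9
position: [0.6071, 0.1217, 0.0376]
orientation: [0.0, 0.065, 0.998, -0.0]
force: [1.3, 1.5, 1.7]
gripper_width: 0.0147
grasp_force: 59.7
```

```bash
python3 -m pendant '[{"delta_pos":[0.2,-0.02,0],"turn":[0,0,0]},{"delta_pos":[0.4,-0.05,0],"turn":[0,0,0]},{"delta_pos":[0.6,-0.07,0],"turn":[0,0,0]},{"delta_pos":[0.79,-0.1,0],"turn":[0,0,0]},{"delta_pos":[0.79,-0.1,0],"turn":[0,0,0]}]'
```

```text
time: 15.4
position: [0.6147, 0.1208, 0.0376]
orientation: [0.0, 0.065, 0.998, -0.0]
force: [-0.8, 0.6, 1.6]
gripper_width: 0.0143
grasp_force: 60.0
```

```bash
python3 -m pendant '[{"delta_pos":[0.15,-0.02,0],"turn":[0,0,0]},{"delta_pos":[0.3,-0.04,0],"turn":[0,0,0]},{"delta_pos":[0.45,-0.06,0],"turn":[0,0,0]},{"delta_pos":[0.6,-0.07,0],"turn":[0,0,0]}]'
```

```text
time: 15.8
position: [0.6204, 0.1201, 0.0376]
orientation: [-0.0, 0.065, 0.998, -0.0]
force: [-4.4, 0.6, 6.1]
gripper_width: 0.0145
grasp_force: 60.2
```

```bash
python3 -m pendant '[{"delta_pos":[0.15,-0.02,0],"turn":[0,0,0]},{"delta_pos":[0.3,-0.04,0],"turn":[0,0,0]}]'
python3 -m pendant '[{"delta_pos":[0.15,-0.02,0],"turn":[0,0,0]},{"delta_pos":[0.3,-0.04,0],"turn":[0,0,0]}]'
```

```text
time: 16.0
position: [0.6224, 0.1197, 0.0377]
orientation: [-0.001, 0.065, 0.998, -0.0]
force: [-11.0, -0.5, 13.0]
gripper_width: 0.0143
grasp_force: 61.1
time: 16.2
position: [0.6253, 0.119, 0.0377]
orientation: [-0.001, 0.065, 0.998, -0.0]
force: [-10.5, -1.8, 11.7]
gripper_width: 0.0147
grasp_force: 61.0
```

```bash
python3 -m pendant '[{"delta_pos":[0,0,0.03],"turn":[0,0,0]},{"delta_pos":[0.1,-0.01,0.03],"turn":[0,0,0]},{"delta_pos":[0.2,-0.02,0.03],"turn":[0,0,0]}]'
```

```text
time: 16.5
position: [0.6275, 0.1186, 0.0377]
orientation: [-0.001, 0.066, 0.998, -0.0]
force: [-7.1, -3.0, 6.0]
gripper_width: 0.0139
grasp_force: 60.3
```

```bash
python3 -m pendant '[{"delta_pos":[0.1,-0.01,0],"turn":[0,0,0]},{"delta_pos":[0.2,-0.02,0],"turn":[0,0,0]}]'; python3 -c "
from h import *
s=ctrl.sense();print(s['force'],s['wrist_torque'])"
```

```text
time: 16.7
position: [0.6295, 0.1183, 0.0377]
orientation: [-0.001, 0.066, 0.998, -0.0]
force: [-7.7, -3.1, 5.5]
gripper_width: 0.0148
grasp_force: 60.3
[-7.72049641 -3.14626892  5.52381583] [-0.61525562  1.64052938  0.04412958]
```

```bash
python3 -m pendant '[{"delta_pos":[0.1,-0.01,0],"turn":[0,0,0]},{"delta_pos":[0.2,-0.02,0],"turn":[0,0,0]},{"delta_pos":[0.3,-0.04,0],"turn":[0,0,0]}]'
```

```text
time: 17.0
position: [0.6326, 0.1179, 0.0377]
orientation: [-0.001, 0.066, 0.998, -0.0]
force: [-6.1, -2.0, 4.3]
gripper_width: 0.0147
grasp_force: 60.2
```

```bash
python3 -m pendant '[{"delta_pos":[0.1,-0.01,0],"turn":[0,0,0]},{"delta_pos":[0.2,-0.02,0],"turn":[0,0,0]},{"delta_pos":[0.3,-0.04,0],"turn":[0,0,0]}]'
```

```text
time: 17.3
position: [0.6358, 0.1174, 0.0377]
orientation: [-0.001, 0.066, 0.998, -0.0]
force: [-5.8, -2.2, 3.6]
gripper_width: 0.0146
grasp_force: 60.2
```

```bash
python3 -m pendant '[{"delta_pos":[0.1,-0.01,0],"turn":[0,0,0]},{"delta_pos":[0.2,-0.02,0],"turn":[0,0,0]},{"delta_pos":[0.3,-0.04,0],"turn":[0,0,0]}]'
```

```text
time: 17.6
position: [0.6389, 0.117, 0.0377]
orientation: [-0.0, 0.066, 0.998, -0.0]
force: [-4.9, -2.8, 3.7]
gripper_width: 0.0147
grasp_force: 60.1
```

```bash
python3 -m pendant '[{"delta_pos":[0.1,-0.01,0],"turn":[0,0,0]},{"delta_pos":[0.2,-0.02,0],"turn":[0,0,0]},{"delta_pos":[0.3,-0.04,0],"turn":[0,0,0]}]'
```

```text
time: 17.9
position: [0.6421, 0.1166, 0.0377]
orientation: [-0.0, 0.066, 0.998, -0.0]
force: [-4.1, -3.5, 2.3]
gripper_width: 0.0148
grasp_force: 60.0
```

```bash
python3 -m pendant '[{"delta_pos":[0.1,-0.01,0],"turn":[0,0,0]},{"delta_pos":[0.2,-0.02,0],"turn":[0,0,0]},{"delta_pos":[0.3,-0.04,0],"turn":[0,0,0]}]'
```

```text
time: 18.2
position: [0.6453, 0.1167, 0.0377]
orientation: [-0.0, 0.065, 0.998, -0.0]
force: [-1.8, -3.4, -3.0]
gripper_width: 0.0146
grasp_force: 59.3
```

```bash
python3 -m pendant '[{"delta_pos":[0.05,-0.01,0],"turn":[0,0,0]},{"delta_pos":[0.1,-0.01,0],"turn":[0,0,0]},{"delta_pos":[0.15,-0.02,0],"turn":[0,0,0]}]'
```

```text
time: 18.5
position: [0.6468, 0.1168, 0.0378]
orientation: [-0.0, 0.065, 0.998, -0.0]
force: [-1.4, -3.1, -3.0]
gripper_width: 0.0147
grasp_force: 59.3
```

```bash
python3 -m pendant '[{"delta_pos":[0,-0.03,-0.02],"turn":[0,0,0]},{"delta_pos":[0.05,-0.04,-0.02],"turn":[0,0,0]},{"delta_pos":[0.1,-0.04,-0.02],"turn":[0,0,0]}]'
```

```text
time: 18.8
position: [0.6478, 0.1164, 0.0377]
orientation: [-0.0, 0.065, 0.998, -0.0]
force: [-0.3, -2.7, -3.1]
gripper_width: 0.0148
grasp_force: 59.3
```

```bash
python3 -m pendant '[{"delta_pos":[0.05,-0.01,0],"turn":[0,0,0]},{"delta_pos":[0.1,-0.01,0],"turn":[0,0,0]}]'
```

```text
time: 19.0
position: [0.6488, 0.1163, 0.0377]
orientation: [0.0, 0.065, 0.998, -0.0]
force: [-0.9, -2.8, -2.9]
gripper_width: 0.0144
grasp_force: 59.3
```

```bash
python3 -m pendant '[{"delta_pos":[0.05,-0.01,0],"turn":[0,0,0]},{"delta_pos":[0.1,-0.01,0],"turn":[0,0,0]}]'
```

```text
time: 19.2
position: [0.6498, 0.1162, 0.0377]
orientation: [0.0, 0.065, 0.998, -0.0]
force: [0.2, -3.2, -2.8]
gripper_width: 0.0145
grasp_force: 59.3
```

```bash
python3 -m pendant '[{"delta_pos":[0,-0.03,-0.02],"turn":[0,0,0]},{"delta_pos":[0.05,-0.04,-0.02],"turn":[0,0,0]},{"delta_pos":[0.05,-0.04,-0.02],"turn":[0,0,0]}]'
```

```text
time: 19.5
position: [0.6504, 0.1159, 0.0377]
orientation: [0.0, 0.065, 0.998, 0.0]
force: [-1.0, -1.8, 0.2]
gripper_width: 0.0147
grasp_force: 59.6
```

```bash
python3 -m pendant '[{"delta_pos":[0.05,-0.01,0],"turn":[0,0,0]},{"delta_pos":[0.1,-0.01,0],"turn":[0,0,0]}]'
```

```text
time: 19.7
position: [0.6512, 0.1157, 0.0376]
orientation: [-0.0, 0.065, 0.998, 0.0]
force: [-5.5, -2.1, 5.3]
gripper_width: 0.0143
grasp_force: 60.2
```

```bash
python3 -m pendant '[{"delta_pos":[0.05,-0.01,0],"turn":[0,0,0]},{"delta_pos":[0.05,-0.01,0],"turn":[0,0,0]}]'
```

```text
time: 19.9
position: [0.6512, 0.1157, 0.0376]
orientation: [-0.001, 0.065, 0.998, 0.0]
force: [-7.1, -2.5, 7.6]
gripper_width: 0.0142
grasp_force: 60.3
```

```bash
python3 -m pendant '[{"delta_pos":[0.04,0,0],"turn":[0,0,0]},{"delta_pos":[0.04,0,0],"turn":[0,0,0]}]'
```

```text
time: 20.1
position: [0.6513, 0.1157, 0.0377]
orientation: [-0.001, 0.065, 0.998, 0.0]
force: [-9.4, -1.9, 9.8]
gripper_width: 0.0145
grasp_force: 60.5
```

```bash
python3 -m pendant '[{"delta_pos":[-0.05,0,0.03],"turn":[0,0,0]},{"delta_pos":[-0.05,0,0.03],"turn":[0,0,0]}]'
python3 -m pendant '[{"delta_pos":[0,0,0],"turn":[0,0,0]},{"delta_pos":[0,0,0],"turn":[0,0,0]},{"delta_pos":[0,0,0],"turn":[0,0,0]},{"delta_pos":[0,0,0],"turn":[0,0,0]},{"delta_pos":[0,0,0],"turn":[0,0,0]},{"delta_pos":[0,0,0],"turn":[0,0,0]},{"delta_pos":[0,0,0],"turn":[0,0,0]},{"delta_pos":[0,0,0],"turn":[0,0,0]}]' -1
python3 -m pendant '[{"delta_pos":[0,0,2],"turn":[0,0,0]},{"delta_pos":[0,0,5],"turn":[0,0,0]},{"delta_pos":[0,0,9],"turn":[0,0,0]},{"delta_pos":[-2,0,13],"turn":[0,0,0]},{"delta_pos":[-6,0,16],"turn":[0,0,0]},{"delta_pos":[-10,0,18],"turn":[0,0,0]},{"delta_pos":[-10,0,18],"turn":[0,0,0]},{"delta_pos":[-10,0,18],"turn":[0,0,0]}]'
python3 - <<'E'
from h import *
im=ctrl.capture('scene');w=ctrl.capture('wrist')
a=cv2.resize(im[140:310,240:450],None,fx=1.9,fy=1.9,interpolation=cv2.INTER_CUBIC)
b=cv2.resize(w,(400,300));h=max(a.shape[0],300)
p=lambda i:cv2.copyMakeBorder(i,0,h-i.shape[0],0,0,0)
cv2.imwrite('pics/f.png',np.hstack([p(a),p(b)]))
E
```

```text
time: 20.3
position: [0.6512, 0.1157, 0.0377]
orientation: [-0.0, 0.065, 0.998, 0.0]
force: [-5.1, -1.2, 2.7]
gripper_width: 0.0144
grasp_force: 59.5
time: 21.1
position: [0.6517, 0.1155, 0.0378]
orientation: [-0.0, 0.065, 0.998, -0.0]
force: [-0.9, -0.7, -0.6]
gripper_width: 0.0848
grasp_force: 0.0
time: 21.9
position: [0.5515, 0.1162, 0.2187]
orientation: [0.001, 0.065, 0.998, 0.001]
force: [0.1, 0.7, 0.5]
gripper_width: 0.0856
grasp_force: 0.0
```

View pics/f.png

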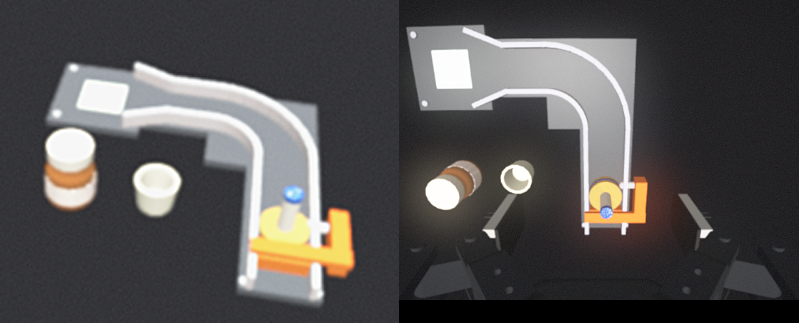

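The picture shows the carrier upright in the channel, with its puck against the orange stop and the nose behind its centre. The jar and crucible have not moved, and the gripper is clear.

```bash
python3 -c "
from rig import ctrl
print(ctrl.job_done())"
```

```text
the job is handed in; nothing more can be done
None
```

The carrier stands upright and released against the orange stop, past the catch. The highest horizontal force I read was about 11 N, at the catch. It stayed down except for short stretches in the funnel and just before the stop, where it rode a few tenths of a millimetre off the floor. The crucible and jar look undisturbed, the wrench was never approached, and the job was handed in at about 22 s.

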